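# Refill the sweet dispenser with the scoop and switch it on

## Task

Fill the empty clear hopper of the dispenser with at least three sweets, taken from the blue bin with the metal scoop, and never touch the sweets with the fingers. Then lay the scoop flat on its black tray again, right way up, and turn the dispenser's dial to the green mark, but only after the sweets are in. Spill no sweets (each must end in the hopper or in the bin), and leave the mug and the stapler alone.

Things in the scene. Friction and masses are not known exactly. Their poses are not given: they have to be found in the camera images.
- bin: Blue open-topped picking bin, fixed, 260 (its x) x 124 (its y) mm. Origin at the centre of its underside, x to its back, z up. Walls 4 mm thick: back wall (at +x) and side walls 70 mm high, front (at -x) only a lip 28 mm high, to which the side walls slope down over the front 90 mm. The sweets lie at its back in one layer; its front 120 mm is empty at first.
- bin_floor (a point): Centre of the bin's inner floor, 4 mm above the desk, axes as the bin's. Inside, the floor is 252 mm long (x from -126 to +126 mm) and 116 mm wide (y from -58 to +58 mm), flat.
- sweet0_mid (a point): Centre of sweet 0 of eight alike: a twist-wrapped toffee (red wrapper), a round-ended roll 24 mm thick and 38 to 42 mm long (along its own y), 12 g, slippery, loose in the bin; it can roll.
- sweet1_mid (a point): Centre of sweet 1 of eight alike: a twist-wrapped toffee (yellow wrapper), a round-ended roll 24 mm thick and 38 to 42 mm long (along its own y), 12 g, slippery, loose in the bin; it can roll.
- sweet2_mid (a point): Centre of sweet 2 of eight alike: a twist-wrapped toffee (purple wrapper), a round-ended roll 24 mm thick and 38 to 42 mm long (along its own y), 12 g, slippery, loose in the bin; it can roll.
- sweet3_mid (a point): Centre of sweet 3 of eight alike: a twist-wrapped toffee (orange wrapper), a round-ended roll 24 mm thick and 38 to 42 mm long (along its own y), 12 g, slippery, loose in the bin; it can roll.
- sweet4_mid (a point): Centre of sweet 4 of eight alike: a twist-wrapped toffee (green wrapper), a round-ended roll 24 mm thick and 38 to 42 mm long (along its own y), 12 g, slippery, loose in the bin; it can roll.
- sweet5_mid (a point): Centre of sweet 5 of eight alike: a twist-wrapped toffee (red wrapper), a round-ended roll 24 mm thick and 38 to 42 mm long (along its own y), 12 g, slippery, loose in the bin; it can roll.
- sweet6_mid (a point): Centre of sweet 6 of eight alike: a twist-wrapped toffee (yellow wrapper), a round-ended roll 24 mm thick and 38 to 42 mm long (along its own y), 12 g, slippery, loose in the bin; it can roll.
- sweet7_mid (a point): Centre of sweet 7 of eight alike: a twist-wrapped toffee (purple wrapper), a round-ended roll 24 mm thick and 38 to 42 mm long (along its own y), 12 g, slippery, loose in the bin; it can roll.
- tray: Black tray, fixed, 300 (its x) x 160 (its y) mm, for the scoop. Origin at the centre of its underside, z up. Floor 4 mm thick with a lip 5 mm wide that rises to 10 mm; flat inside 290 x 150 mm.
- scoop_grip (a point): Middle of the scoop's black handle. Axes: x to the scoop's nose (level as it lies), y to its left, z up out of the pan. The handle is a straight bar 116 mm long, 20 mm wide (along y), 22 mm thick, that rises backwards (to -x) at 0.60 rad from the back of the pan. This point is 98 mm behind and 68 mm above point scoop_pan. Scoop: about 150 g.
- scoop_pan (a point): Centre of the underside of the scoop's aluminium pan, axes as scoop_grip. Pan 100 mm long (x +-50 mm), 90 mm wide, floor 2.5 mm thick, open on top and at the nose (+x). Back wall 38 mm high; side walls 38 mm high as far as x = 5 mm, then sloping to 18 mm at x = 40 mm, where they end. At the start it lies flat on the tray floor, nose away from the robot.
- scoop_nose (a point): Middle of the scoop's front edge, at its underside, 50 mm ahead of scoop_pan; axes as scoop_grip.
- dispenser: White sweet dispenser, fixed, base 160 (its x) x 280 (its y) x 95 mm high. Origin at the centre of its underside; the front with the outlet chute faces its -x (the chute sticks out 45 mm, below 60 mm height). On its flat top the clear hopper stands at y = -55 mm, the selector dial at y = +90 mm. A lead lies flat behind it.
- hopper_mid (a point): On the axis of the dispenser's hopper, in the middle of its inside, 133 mm above the desk. The hopper is round, clear plastic, 4 mm thick, open on top: rim 32 mm above this point, inner radius 71 mm there; flat floor 33 mm below this point, inner radius 54 mm. Axes as the dispenser's.
- dial (a joint): Angle of the selector dial (rad), growing clockwise as seen from above. It clicks into four stops 0.6 rad apart, each with a coloured dot on the deck: 0 white (off), 0.6 yellow, 1.2 green (serve), 1.8 red (clean out). It takes about 0.05 N m to leave a stop and springs into the nearest one when let go. It starts at white or yellow.
- dial_grip (a point): On the dial's vertical axis, half-way up its grip bar, 125 mm above the desk. Bar 50 mm long (along this frame's x, which turns with the dial), 14 mm wide, 29 mm tall, top 137 mm above the desk, on a disc of radius 26 mm. The white pointer is at the bar's -x end. At angle 0 the bar lies along the dispenser's x, pointer to its front (-x).
- green_mark (a point): The green dot on the dispenser's deck, 38 mm from the dial's axis: where the pointer must point.
- mug: Bystander: blue mug, 82 mm wide, 95 mm high; origin under its centre.
- stapler: Bystander: red and black desk stapler, 150 mm long, 55 mm high; origin under its centre.

How it is judged (in metres and radians):
On the way, in this order (a step that is already met when the one before it is completed fails the run):
1. at least three sweets lie in the hopper (((distance between sweet1_mid and hopper_mid below 0.068 m and distance between sweet0_mid and hopper_mid below 0.068 m and distance between any of sweet2_mid, sweet3_mid, sweet4_mid, sweet5_mid, sweet6_mid, sweet7_mid and hopper_mid below 0.068 m) or (distance between sweet2_mid and hopper_mid below 0.068 m and distance between any of sweet0_mid, sweet1_mid and hopper_mid below 0.068 m and distance between any of sweet3_mid, sweet4_mid, sweet5_mid, sweet6_mid, sweet7_mid and hopper_mid below 0.068 m) or (distance between sweet3_mid and hopper_mid below 0.068 m and distance between any of sweet0_mid, sweet1_mid, sweet2_mid and hopper_mid below 0.068 m and distance between any of sweet4_mid, sweet5_mid, sweet6_mid, sweet7_mid and hopper_mid below 0.068 m) or (distance between sweet4_mid and hopper_mid below 0.068 m and distance between any of sweet0_mid, sweet1_mid, sweet2_mid, sweet3_mid and hopper_mid below 0.068 m and distance between any of sweet5_mid, sweet6_mid, sweet7_mid and hopper_mid below 0.068 m) or (distance between sweet5_mid and hopper_mid below 0.068 m and distance between any of sweet0_mid, sweet1_mid, sweet2_mid, sweet3_mid, sweet4_mid and hopper_mid below 0.068 m and distance between any of sweet6_mid, sweet7_mid and hopper_mid below 0.068 m) or (distance between sweet6_mid and hopper_mid below 0.068 m and distance between any of sweet0_mid, sweet1_mid, sweet2_mid, sweet3_mid, sweet4_mid, sweet5_mid and hopper_mid below 0.068 m and distance between sweet7_mid and hopper_mid below 0.068 m))), for 0.2 s.
2. the dial stands at the green mark (value of joint dial between 1.05 and 1.35 rad), for 0.2 s.
At the end, for the whole second after the job is handed in: At least three sweets lie in the hopper, every other sweet lies in the hopper or in the bin (none on the desk, the tray or the scoop); the scoop lies at rest, right way up and flat (within 0.06 rad) on the floor of its tray; the dial stands at the green mark (1.2 rad, within 0.15) (all of step 2 and ((distance between sweet1_mid and hopper_mid below 0.068 m and distance between sweet0_mid and hopper_mid below 0.068 m and distance between any of sweet2_mid, sweet3_mid, sweet4_mid, sweet5_mid, sweet6_mid, sweet7_mid and hopper_mid below 0.068 m) or (distance between sweet2_mid and hopper_mid below 0.068 m and distance between any of sweet0_mid, sweet1_mid and hopper_mid below 0.068 m and distance between any of sweet3_mid, sweet4_mid, sweet5_mid, sweet6_mid, sweet7_mid and hopper_mid below 0.068 m) or (distance between sweet3_mid and hopper_mid below 0.068 m and distance between any of sweet0_mid, sweet1_mid, sweet2_mid and hopper_mid below 0.068 m and distance between any of sweet4_mid, sweet5_mid, sweet6_mid, sweet7_mid and hopper_mid below 0.068 m) or (distance between sweet4_mid and hopper_mid below 0.068 m and distance between any of sweet0_mid, sweet1_mid, sweet2_mid, sweet3_mid and hopper_mid below 0.068 m and distance between any of sweet5_mid, sweet6_mid, sweet7_mid and hopper_mid below 0.068 m) or (distance between sweet5_mid and hopper_mid below 0.068 m and distance between any of sweet0_mid, sweet1_mid, sweet2_mid, sweet3_mid, sweet4_mid and hopper_mid below 0.068 m and distance between any of sweet6_mid, sweet7_mid and hopper_mid below 0.068 m) or (distance between sweet6_mid and hopper_mid below 0.068 m and distance between any of sweet0_mid, sweet1_mid, sweet2_mid, sweet3_mid, sweet4_mid, sweet5_mid and hopper_mid below 0.068 m and distance between sweet7_mid and hopper_mid below 0.068 m)) and x of scoop_pan in the frame of tray between -0.12 and 0.12 m and y of scoop_pan in the frame of tray between -0.06 and 0.06 m and z of scoop_pan in the frame of tray between 0.001 and 0.0075 m and angle between scoop_pan's own z axis and vertical below 0.06 rad and linear speed of scoop below 0.02 m/s and (distance between sweet0_mid and hopper_mid below 0.068 m or (x of sweet0_mid in the frame of bin between -0.127 and 0.127 m and y of sweet0_mid in the frame of bin between -0.059 and 0.059 m and height (world z) of sweet0_mid below 0.07 m)) and (distance between sweet1_mid and hopper_mid below 0.068 m or (x of sweet1_mid in the frame of bin between -0.127 and 0.127 m and y of sweet1_mid in the frame of bin between -0.059 and 0.059 m and height (world z) of sweet1_mid below 0.07 m)) and (distance between sweet2_mid and hopper_mid below 0.068 m or (x of sweet2_mid in the frame of bin between -0.127 and 0.127 m and y of sweet2_mid in the frame of bin between -0.059 and 0.059 m and height (world z) of sweet2_mid below 0.07 m)) and (distance between sweet3_mid and hopper_mid below 0.068 m or (x of sweet3_mid in the frame of bin between -0.127 and 0.127 m and y of sweet3_mid in the frame of bin between -0.059 and 0.059 m and height (world z) of sweet3_mid below 0.07 m)) and (distance between sweet4_mid and hopper_mid below 0.068 m or (x of sweet4_mid in the frame of bin between -0.127 and 0.127 m and y of sweet4_mid in the frame of bin between -0.059 and 0.059 m and height (world z) of sweet4_mid below 0.07 m)) and (distance between sweet5_mid and hopper_mid below 0.068 m or (x of sweet5_mid in the frame of bin between -0.127 and 0.127 m and y of sweet5_mid in the frame of bin between -0.059 and 0.059 m and height (world z) of sweet5_mid below 0.07 m)) and (distance between sweet6_mid and hopper_mid below 0.068 m or (x of sweet6_mid in the frame of bin between -0.127 and 0.127 m and y of sweet6_mid in the frame of bin between -0.059 and 0.059 m and height (world z) of sweet6_mid below 0.07 m)) and (distance between sweet7_mid and hopper_mid below 0.068 m or (x of sweet7_mid in the frame of bin between -0.127 and 0.127 m and y of sweet7_mid in the frame of bin between -0.059 and 0.059 m and height (world z) of sweet7_mid below 0.07 m))); the robot touches nothing.
It fails at once if the fingers touch a sweet (contact force between the fingers and sweet0 above 0.3 N or contact force between the fingers and sweet1 above 0.3 N or contact force between the fingers and sweet2 above 0.3 N or contact force between the fingers and sweet3 above 0.3 N or contact force between the fingers and sweet4 above 0.3 N or contact force between the fingers and sweet5 above 0.3 N or contact force between the fingers and sweet6 above 0.3 N or contact force between the fingers and sweet7 above 0.3 N).
It fails at once if the mug is moved (more than 30 mm) (distance of mug from where it was at the start of the episode above 0.03 m).
It fails at once if the stapler is moved (more than 30 mm) (distance of stapler from where it was at the start of the episode above 0.03 m).
It also fails if it takes over 72 s, if anything falls off the work surface, if the arm or the gripper's body presses on something with over 40 N, if the wrist force passes 120 N, or if a joint passes its speed limit or range.

## Robot

A 6-joint arm with a two-finger parallel gripper is mounted at the origin on the work surface. World frame = base frame: x ahead of the robot, y to its left, z up, the work surface at z = 0. Lengths are in mm, angles in rad, forces in N, time in s.
With the tool pointing down it reaches from about 350 to 775 mm from the base axis. Payload 7.3 kg.
Tool frame: the origin (TCP) lies on the centre line of the jaws, within the pads' length; the fingertips stand 17 mm ahead of it and the grasp point (between the pads) lies 2 mm behind it; z points along the fingers, y is the line along which they close (so a half turn about z gives the same grasp; the last joint's range is limited). The gripper opens to 92 mm and grips with 3 to 60 N. Pads are 19 mm wide; open, the fingers measure 130 mm over their backs; the gripper's body (75 mm by 190 mm) begins 47 mm behind the grasp point.
Start: joints at [-1.304, 0.342, 1.524, -0, 1.275, -0.146], TCP at [210.64, -480.909, 243.741] pointing down, gripper open.
Joint ranges: [-2.53, 2.53], [-0.77, 2.02], [0.04, 2.7], [-1, 4.14], [0.28, 2.66], [-3.11, 3.11]. Speed limits (rad/s): [2.57, 2.57, 3.14, 3.14, 3.14, 3.14].

## Interface

Orientations are given as [roll, pitch, yaw] about the fixed x, y, z axes, in that order (R = Rz(yaw) Ry(pitch) Rx(roll)).
In Python, from plant import bot gives the robot as it stands. The module is installed in compiled form; this text tells all that it offers.
- The arm moves only by the shell command python3 -m pendant 'ROWS'. ROWS is JSON, a list of rows, each a list of 3 entries, a list of its own where there are three numbers: the shift along the world's x, y, z as a fraction of full scale, then the turn, a rotation vector about the world's x, y, z as a fraction of full scale, then the opening, from -1 (shut) to 1 (fully open), so that 0 is half open. In form: [[[tx, ty, tz], [rx, ry, rz], claw], ...]. A call has exactly 10 rows; each row shifts and turns the commanded pose from where the row before left it; what a row does not reach is not made up. Full scale, the value 1, is 30 mm for a shift and 0.12 rad for a turn. A row lasts 1/12 s, in which the tool goes at most 41.7 mm and 7.16 degrees, less where a joint would pass 70% of its speed; a pose out of reach is approached as far as the arm can. A call with a number of a shift or a turn outside -1 to 1 is refused whole. A call with a gripper value outside its range is refused whole. The fingers move at their own pace and stop on an object; the grip force is fixed at half the most. Time passes only in rows, so rows that do not move let the fingers close, or fill a call up. It gives the time, the measured TCP pose, the force, the opening and the grip force at its end, in the units of the state.
- bot.get_obs(): the state, without advancing time (a new reading comes with each control period).
- bot.capture(name): name is "scene" or "top"; returns the picture (420x560x3 uint8, blue, green, red); there is no depth.
- bot.camera_params(name): a dict with "fovy" (degrees; the focal length in pixels is half the picture's height over the tangent of half this angle, whatever the lens; pixels are square), "cx", "cy" (the principal point, pixels), "camera_from_world" (4x4, takes a point from world to camera coordinates). Camera axes: x right, y down, z forward; pixel columns grow to the right and rows downward; lengths in mm; the calibration is good to about 2 mm. A picture is of the moment at which its call begins. camera_params takes no time and is no camera call.
- bot.close_job(): hands the job in; it is judged then, once.
The state is a dict: "time": time; "joint_positions": joint angles; "dq": joint speeds; "tau": joint torques, N m; "tool_pos": TCP position; "tcp_rot": TCP orientation; "contact_force": force on the tool from outside, world axes, zero at the start; "moment": the same for the moment, N m; "grip_width": finger opening in mm; "finger_force": force on a finger pad.
Only numpy, scipy, OpenCV 4.12 (cv2) and the standard library are available. Lean on these libraries where they do the work, as an engineer would, in place of code of your own. Each camera call takes 0.05 s, during which the arm holds its last target. There are 200 camera calls.

## Working session

There is one attempt and no reset: what is moved stays moved. The work goes in short steps, Python scripts to look and compute and a shell command to move; the robot and the scene stay as the last step left them, time stands still between calls to the robot, and variables do not carry over. Pictures are saved under pics/ and viewed, at most 10 in all, crops included, and the job is handed in when it is done.

```bash
mkdir -p pics
python3 - <<'E'
from plant import bot
import cv2,numpy as np
for n in("scene","top"):
    im=bot.capture(n); cv2.imwrite(f"pics/{n}0.png",im)
    p=bot.camera_params(n); print(n,p["fovy"],p["cx"],p["cy"]); print(np.round(p["camera_from_world"],3).tolist())
o=bot.get_obs(); print(o["time"],o["tool_pos"],o["tcp_rot"],o["contact_force"],o["grip_width"])
E
```

```text
scene 57.8948296660013 277.52268501926045 204.0343969384369
[[0.179, 0.984, -0.006, -131.742], [0.792, -0.148, -0.593, -408.288], [-0.584, 0.101, -0.805, 1414.761], [0.0, 0.0, 0.0, 1.0]]
top 54.018163267422985 277.1024157640373 211.24638903907157
[[-0.001, -1.0, 0.014, 30.377], [-0.993, -0.0, -0.118, 615.627], [0.118, -0.014, -0.993, 983.424], [0.0, 0.0, 0.0, 1.0]]
0.1 [ 210.52922043 -480.56605394  243.12786604] [-3.14023807e+00 -1.77070438e-04  4.12789667e-01] [-0.92331115 -0.16809652 -0.17630183] 92.19636869060717
```

View pics/scene0.png

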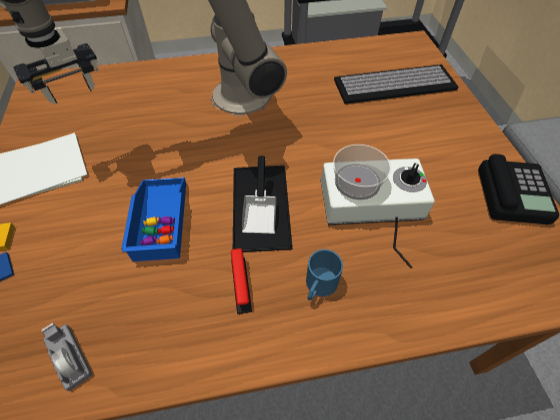

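View pics/top0.png

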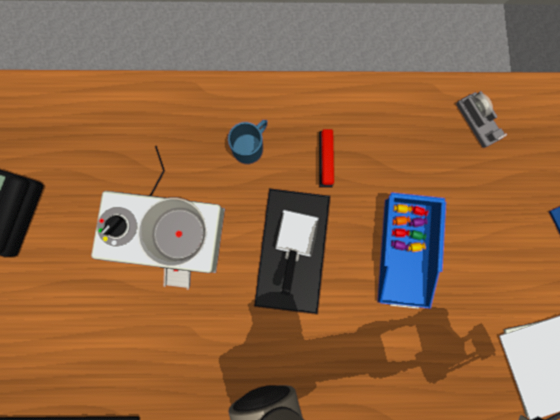

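The scene view shows the bin at left (155,220), the scoop on its tray (260,205) and the dispenser at right (375,190). In the top view: sweets near (410,227), scoop pan (296,233) with its handle to (287,285), hopper (172,233), dial (117,226), mug (247,142) and stapler (327,157).

```bash
cat > h.py <<'E'
from plant import bot
import cv2,numpy as np
def ray(n,u,v,z):
    p=bot.camera_params(n);T=np.array(p["camera_from_world"]);R=T[:3,:3];c=-R.T@T[:3,3]
    f=210/np.tan(np.radians(p["fovy"])/2)
    d=R.T@np.array([(u-p["cx"])/f,(v-p["cy"])/f,1]);s=(z-c[2])/d[2];return (c+s*d)[:2]
def proj(n,P):
    p=bot.camera_params(n);T=np.array(p["camera_from_world"]);f=210/np.tan(np.radians(p["fovy"])/2)
    q=T[:3,:3]@np.array(P,float)+T[:3,3];return np.array([p["cx"]+f*q[0]/q[2],p["cy"]+f*q[1]/q[2]])
def blob(n,im,lo,hi,box,z,minA=8):
    x0,y0,x1,y1=box;h=cv2.cvtColor(im,cv2.COLOR_BGR2HSV)[y0:y1,x0:x1]
    m=cv2.inRange(h,lo,hi);k,l,s,c=cv2.connectedComponentsWithStats(m)
    out=[]
    for i in range(1,k):
        if s[i,4]>=minA: out.append((c[i]+[x0,y0],s[i,4],(l==i)))
    return out
def rect(n,b,box,z):
    pts=np.argwhere(b[2])[:,::-1]+[box[0],box[1]]
    q=cv2.boxPoints(cv2.minAreaRect(pts.astype(np.float32)))
    w=np.array([ray(n,u,v,z) for u,v in pts]).astype(np.float32)*1
    return q,cv2.minAreaRect(w)
E
python3 - <<'E'
from h import *
im=cv2.imread("pics/top0.png")
cv2.imwrite("pics/crop.png",cv2.resize(im[180:320,80:460],None,fx=2.1,fy=2.1,interpolation=cv2.INTER_CUBIC))
for nm,lo,hi,box,z in [("bin",(105,120,50),(125,255,255),(360,180,460,320),35),("tray",(0,0,0),(180,255,60),(245,180,340,320),8),("pan",(0,0,120),(180,60,255),(265,195,330,265),20),("disp",(0,0,140),(180,50,255),(85,185,230,300),95),("stap",(170,120,80),(180,255,255),(310,120,345,195),50),("mug",(95,60,30),(125,255,255),(220,110,275,170),90)]:
    for b in sorted(blob("top",im,lo,hi,box,z,60),key=lambda b:-b[1])[:2]:
        q,w=rect("top",b,box,z);print(nm,b[0].round(1),b[1],"px",q.round(0).tolist(),"world",np.round(w[0],1),np.round(w[1],1),round(w[2],1))
E
```

```text
Traceback (most recent call last):
  File "h.py", line 20, in rect
    w=np.array([ray(n,u,v,z) for u,v in pts]).astype(np.float32)*1
                ~~~^^^^^^^^^
  File "h.py", line 4, in ray
    p=bot.camera_params(n);T=np.array(p["camera_from_world"]);R=T[:3,:3];c=-R.T@T[:3,3]
ValueError: time passes only in moves, steps and waits
```

View pics/crop.png

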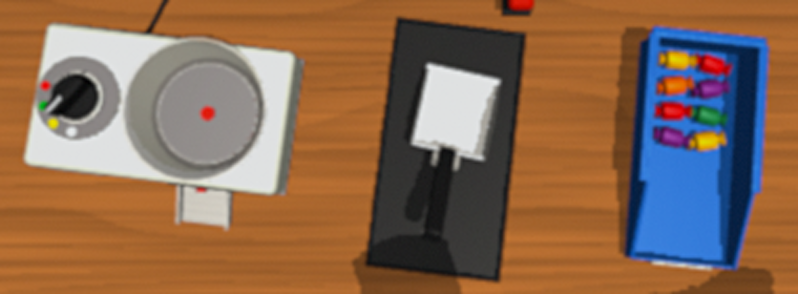

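The crop shows the sweets as four rows of two at the back of the bin. The dial's pointer leans to the yellow dot at crop (53,124), and the green dot is at (42,105). The scoop handle runs from (445,160) to (433,235).

```bash
python3 - <<'E'
s=open('h.py').read().replace('bot.camera_params(n)','CP[n]').replace('import cv2,numpy as np','import cv2,numpy as np\nCP={n:bot.camera_params(n) for n in("scene","top")}',1)
open('h.py','w').write(s)
E
python3 - <<'E'
from h import *
im=cv2.imread("pics/top0.png")
for nm,lo,hi,box,z in [("bin",(105,120,50),(125,255,255),(360,180,460,320),35),("tray",(0,0,0),(180,255,60),(245,180,340,320),8),("pan",(0,0,120),(180,60,255),(265,195,330,265),20),("disp",(0,0,140),(180,50,255),(85,185,230,300),95),("stap",(170,120,80),(180,255,255),(310,120,345,195),50),("mug",(95,60,30),(125,255,255),(220,110,275,170),90)]:
    for b in sorted(blob("top",im,lo,hi,box,z,60),key=lambda b:-b[1])[:2]:
        q,w=rect("top",b,box,z);print(nm,b[0].round(1),b[1],"px",q.round(0).tolist(),"world",np.round(w[0],1),np.round(w[1],1),round(w[2],1))
c=lambda u,v,z,*a:ray("top",80+u/2.1,180+v/2.1,z).round(1)
print("tray corners",[c(*p,10).tolist() for p in((397,18),(525,34),(368,265),(499,280))])
print("disp corners",[c(*p,95).tolist() for p in((48,24),(299,54),(24,163),(278,193))])
print("bin top back",[c(*p,70).tolist() for p in((654,30),(766,40))],"front",[c(*p,28).tolist() for p in((629,256),(738,268))])
print("pan nose",[c(*p,z).tolist() for p,z in(((429,65),18),((500,80),18))],"back",[c(*p,42).tolist() for p in((412,143),(484,160))])
print("handle",c(447,160,45),c(434,235,105))
print("hopper",c(207,112,100),"dial",c(76,97,137))
print("dots",[c(*p,95).tolist() for p in((72,132),(53,124),(42,105),(45,87))])
print("sweets",[c(*p,16).tolist() for p in((677,60),(714,65),(675,87),(711,89),(672,111),(709,115),(670,137),(707,142))])
s=cv2.imread("pics/scene0.png");
print("scene handle end",[ray("scene",262,160,z).round(0).tolist() for z in(90,105,110)])
E
```

```text
bin [411.6 253.8] 5313 px [[377.0, 303.0], [386.0, 192.0], [447.0, 197.0], [438.0, 308.0]] world [ 521.8 -301.9] [150.1 272. ] 84.0
tray [290.7 255.8] 5651 px [[254.0, 306.0], [268.0, 188.0], [331.0, 196.0], [316.0, 314.0]] world [520.8  -8.3] [156.8 296.7] 82.9
pan [296.1 232.9] 1387 px [[274.0, 255.0], [283.0, 209.0], [318.0, 216.0], [309.0, 262.0]] world [556.  -16.5] [ 88.7 116.7] 78.0
disp [155.2 234.8] 4894 px [[89.0, 273.0], [101.0, 188.0], [221.0, 205.0], [209.0, 290.0]] world [544.5 312. ] [277.1 198.3] 82.8
disp [178.2 233.5] 1775 px [[154.0, 210.0], [202.0, 210.0], [202.0, 257.0], [154.0, 257.0]] world [557.2 259.7] [108.6 110.6] 0.0
mug [246.5 141.1] 1143 px [[225.0, 159.0], [232.0, 115.0], [266.0, 120.0], [259.0, 165.0]] world [781.7 106.5] [ 83.3 109.8] 81.0
tray corners [[677.1, 50.3], [657.5, -105.4], [382.6, 84.1], [364.9, -70.0]]
disp corners [[655.0, 437.1], [621.6, 158.5], [501.7, 455.6], [468.9, 179.1]]
bin top back [[653.0, -245.3], [641.5, -374.2]] front [[394.0, -219.6], [380.0, -346.2]]
pan nose [[618.6, 11.8], [600.5, -73.3]] back [[524.6, 32.6], [504.9, -50.8]]
handle [504.9  -7.8] [424.3   9.8]
hopper [556.9 257.4] dial [570.3 386.8]
dots [[535.3, 405.2], [544.1, 426.3], [564.9, 439.3], [584.8, 437.0]]
sweets [[625.0, -288.0], [619.0, -332.6], [592.3, -284.3], [589.9, -327.8], [563.4, -279.7], [558.5, -324.1], [532.3, -276.1], [526.3, -320.3]]
scene handle end [[425.0, 12.0], [439.0, 10.0], [443.0, 10.0]]
```

```bash
R='x'; python3 -m pendant '[[[0.43,0.8,0],[0,0,-0.26],1],[[0.43,0.8,0],[0,0,-0.26],1],[[0.43,0.8,0],[0,0,-0.26],1],[[0.43,0.8,0],[0,0,-0.26],1],[[0.43,0.8,0],[0,0,-0.26],1],[[0.43,0.8,0],[0,0,-0.26],1],[[0.43,0.8,0],[0,0,-0.26],1],[[0.43,0.8,0],[0,0,-0.26],1],[[0.43,0.8,0],[0,0,-0.26],1],[[0.43,0.8,0],[0,0,-0.26],1]]'
python3 -m pendant '[[[0.43,0.8,-0.31],[0,0,-0.26],1],[[0.43,0.8,-0.31],[0,0,-0.26],1],[[0.43,0.8,-0.31],[0,0,-0.26],1],[[0.43,0.8,-0.31],[0,0,-0.26],1],[[0.43,0.8,-0.31],[0,0,-0.26],1],[[0.43,0.8,-0.31],[0,0,-0.26],1],[[0.43,0.8,-0.31],[0,0,-0.26],1],[[0.43,0.8,-0.31],[0,0,-0.26],1],[[0.43,0.8,-0.31],[0,0,-0.26],1],[[0.43,0.8,-0.31],[0,0,-0.26],1]]'
python3 - <<'E'
from h import *
im=bot.capture("scene"); cv2.imwrite("pics/s1.png",cv2.resize(im[90:260,180:360],None,fx=4,fy=3.5))
o=bot.get_obs();print(o["tool_pos"],o["tcp_rot"])
E
```

```text
time: 0.93
tool_pos: [339.9, -239.5, 243.6]
tcp_rot: [-3.141, 0.0, 0.099]
contact_force: [0.4, -0.0, 0.3]
grip_width: 91.6
finger_force: 0.0
time: 1.77
tool_pos: [468.9, 0.5, 150.0]
tcp_rot: [3.141, 0.001, -0.213]
contact_force: [0.8, -0.8, 0.4]
grip_width: 91.8
finger_force: 0.0
[469.89167863   3.69341673 148.58732953] [-3.13970616e+00  1.68450092e-03 -2.13595283e-01]
```

View pics/s1.png

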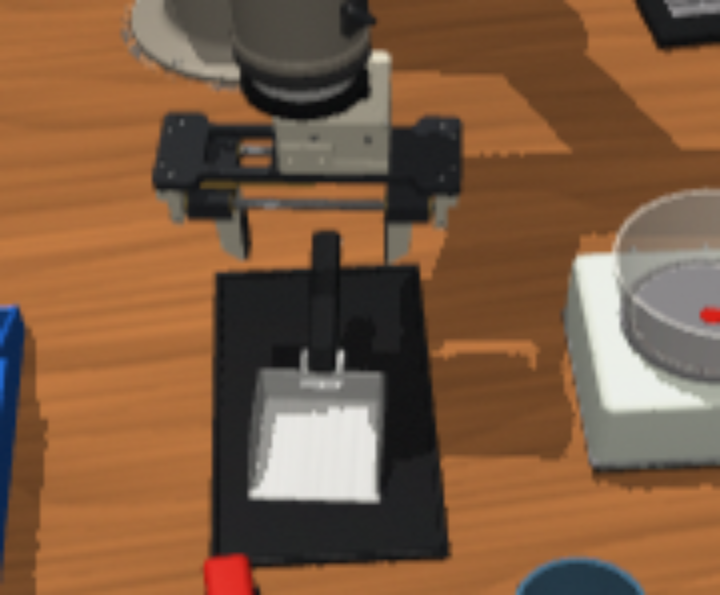

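The open fingers straddle the handle (crop 325,245). Next I descend 80 mm and close.

```bash
python3 -m pendant '[[[0,0,-0.4],[0,0,0],1],[[0,0,-0.4],[0,0,0],1],[[0,0,-0.4],[0,0,0],1],[[0,0,-0.4],[0,0,0],1],[[0,0,-0.4],[0,0,0],1],[[0,0,-0.4],[0,0,0],1],[[0,0,-0.26],[0,0,0],1],[[0,0,0],[0,0,0],1],[[0,0,0],[0,0,0],-1],[[0,0,0],[0,0,0],-1]]'
python3 -m pendant '[[[0,0,0],[0,0,0],-1],[[0,0,0],[0,0,0],-1],[[0,0,0],[0,0,0],-1],[[0,0,0],[0,0,0],-1],[[0,0,0],[0,0,0],-1],[[0,0,0],[0,0,0],-1],[[0,0,0],[0,0,0],-1],[[0,0,0],[0,0,0],-1],[[0,0,0],[0,0,0],-1],[[0,0,0],[0,0,0],-1]]'
```

```text
time: 2.65
tool_pos: [469.0, -1.0, 71.4]
tcp_rot: [3.142, -0.001, -0.211]
contact_force: [0.7, 0.1, -0.4]
grip_width: 82.6
finger_force: 0.0
time: 3.48
tool_pos: [468.6, -0.9, 71.0]
tcp_rot: [3.142, 0.0, -0.211]
contact_force: [-0.6, -0.6, 0.4]
grip_width: 19.8
finger_force: 29.8
```

```bash
python3 -m pendant '[[[0,0,0.2],[0,0,0],-1],[[0,0,0.4],[0,0,0],-1],[[0,0,0.5],[0,0,0],-1],[[0,0,0.5],[0,0,0],-1],[[0,0,0.5],[0,0,0],-1],[[0,0,0.5],[0,0,0],-1],[[0,0,0.5],[0,0,0],-1],[[0,0,0.5],[0,0,0],-1],[[0,0,0.4],[0,0,0],-1],[[0,0,0],[0,0,0],-1]]'
python3 - <<'E'
from h import *
im=bot.capture("scene"); cv2.imwrite("pics/s2.png",cv2.resize(im[90:260,180:360],None,fx=4,fy=3.5))
o=bot.get_obs();print(o["tool_pos"],o["tcp_rot"],o["contact_force"],o["moment"])
E
```

```text
time: 4.32
tool_pos: [469.7, -1.1, 193.4]
tcp_rot: [-3.142, -0.004, -0.211]
contact_force: [-0.3, 0.3, -0.6]
grip_width: 20.1
finger_force: 29.8
[469.09004627  -1.01201715 191.96791814] [ 3.14153089e+00 -2.41435440e-03 -2.11167166e-01] [-0.57783956 -0.2924271  -2.55045328] [ 0.07114915  0.12159869 -0.02081061]
```

View pics/s2.png

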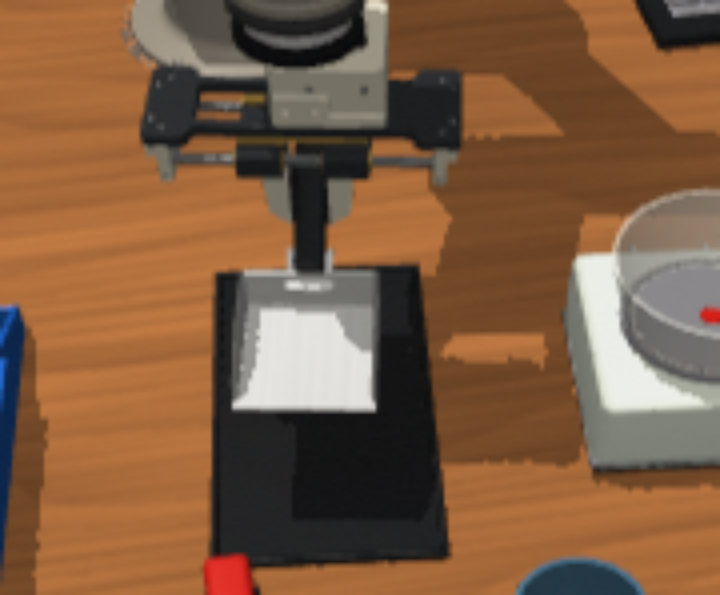

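The scoop hangs level in the grip, its nose edge at crop (232..376, 410).

Run:
```python
from h import *
t=np.array([469,-1,192.])
for tilt in(-.1,0,.1):
    c,s=np.cos(tilt),np.sin(tilt)
    for dy in(45,-45):
        X=148*c+66*s*1; Z=148*s-66*c  # nose-up positive
        X=148*c+66*s
        P=t+[X*.978+dy*.21,-X*.209+dy*.978,Z]
        u=proj("scene",P);print(tilt,dy,((u-[180,90])*[4,3.5]).round(0))
```

```text
-0.1 45 [376. 415.]
-0.1 -45 [235. 412.]
0 45 [376. 411.]
0 -45 [232. 409.]
0.1 45 [375. 405.]
0.1 -45 [229. 403.]
```

```bash
python3 -m pendant '[[[-0.36,-0.93,0],[0,0,0.095],-1],[[-0.36,-0.93,0],[0,0,0.095],-1],[[-0.36,-0.93,0],[0,0,0.095],-1],[[-0.36,-0.93,0],[0,0,0.095],-1],[[-0.36,-0.93,0],[0,0,0.095],-1],[[-0.36,-0.93,0],[0,0,0.095],-1],[[-0.36,-0.93,0],[0,0,0.095],-1],[[-0.36,-0.93,0],[0,0,0.095],-1],[[-0.36,-0.93,0],[0,0,0.095],-1],[[-0.36,-0.93,0],[0,0,0.095],-1]]'
python3 -m pendant '[[[0,0,-0.3],[0,0,0],-1],[[0,0,-0.4],[0,0,0],-1],[[0,0,-0.4],[0,0,0],-1],[[0,0,-0.4],[0,0,0],-1],[[0,0,-0.4],[0,0,0],-1],[[0,0,-0.4],[0,0,0],-1],[[0,0,-0.4],[0,0,0],-1],[[0,0,-0.3],[0,0,0],-1],[[0,0,0],[0,0,0],-1],[[0,0,0],[0,0,0],-1]]'
python3 - <<'E'
from h import *
a=bot.capture("scene")[160:270,110:210];b=bot.capture("top")[180:320,360:460]
cv2.imwrite("pics/s3.png",np.hstack([cv2.resize(a,(400,440)),cv2.resize(b,(400,440))]))
o=bot.get_obs();print(o["tool_pos"],o["tcp_rot"])
E
```

```text
time: 5.2
tool_pos: [359.4, -280.8, 189.9]
tcp_rot: [-3.14, 0.002, -0.097]
contact_force: [0.3, -0.7, -1.5]
grip_width: 20.1
finger_force: 29.9
time: 6.03
tool_pos: [360.4, -279.3, 100.3]
tcp_rot: [-3.14, 0.001, -0.097]
contact_force: [0.3, -0.3, -0.4]
grip_width: 19.7
finger_force: 29.9
[ 360.87343394 -279.98589147  101.25327369] [ 3.14113844e+00 -3.79951668e-04 -9.71030171e-02]
```

View pics/s3.png

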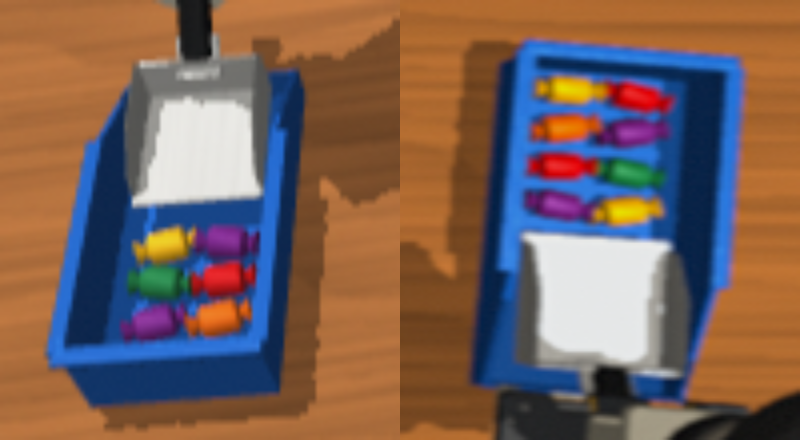

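The scoop sits level between the walls (left view: nose edge 135..262 at row 205), in line with the two columns. Next I lower it to the floor and push in.

```bash
python3 -m pendant '[[[0,0,-0.25],[0,0,0],-1],[[0,0,-0.25],[0,0,0],-1],[[0,0,-0.25],[0,0,0],-1],[[0,0,-0.15],[0,0,0],-1],[[0,0,-0.08],[0,0,0],-1],[[0,0,0],[0,0,0],-1],[[0.2,-0.02,0],[0,0,0],-1],[[0.2,-0.02,0],[0,0,0],-1],[[0.2,-0.02,0],[0,0,0],-1],[[0.2,-0.02,0],[0,0,0],-1]]'
python3 -m pendant '[[[0.2,-0.02,0],[0,0,0],-1],[[0.2,-0.02,0],[0,0,0],-1],[[0.2,-0.02,0],[0,0,0],-1],[[0.2,-0.02,0],[0,0,0],-1],[[0.2,-0.02,0],[0,0,0],-1],[[0.2,-0.02,0],[0,0,0],-1],[[0.2,-0.02,0],[0,0,0],-1],[[0.2,-0.02,0],[0,0,0],-1],[[0,0,0],[0,0,0],-1],[[0,0,0],[0,0,0],-1]]'
python3 - <<'E'
from h import *
a=bot.capture("scene")[160:270,110:210];b=bot.capture("top")[180:320,360:460]
cv2.imwrite("pics/s4.png",np.hstack([cv2.resize(a,(400,440)),cv2.resize(b,(400,440))]))
o=bot.get_obs();print(o["tool_pos"],o["tcp_rot"],o["contact_force"])
E
```

```text
time: 6.97
tool_pos: [385.6, -282.5, 71.6]
tcp_rot: [3.141, -0.0, -0.097]
contact_force: [-0.1, 0.4, -1.5]
grip_width: 19.8
finger_force: 30.0
time: 7.8
tool_pos: [432.9, -287.1, 71.4]
tcp_rot: [3.142, 0.0, -0.097]
contact_force: [0.1, 0.1, -2.0]
grip_width: 19.6
finger_force: 30.0
[ 432.42039669 -287.00238169   71.44153678] [-3.14146302e+00  3.70013833e-04 -9.72324737e-02] [-0.58947403  0.41957599 -1.37092369]
```

View pics/s4.png

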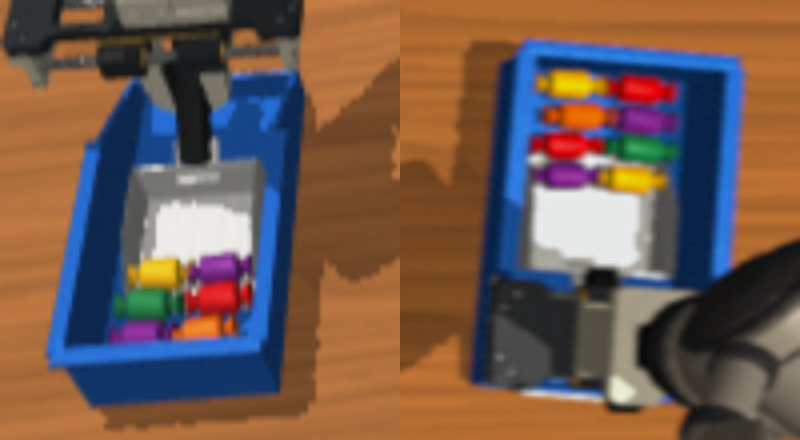

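The purple and yellow front row is in the pan and the second row is riding onto the nose. Next I push 36 mm further, then tilt back while retreating and lift.

```bash
python3 -m pendant '[[[0.2,-0.02,0],[0,0,0],-1],[[0.2,-0.02,0],[0,0,0],-1],[[0.2,-0.02,0],[0,0,0],-1],[[0.2,-0.02,0],[0,0,0],-1],[[0.2,-0.02,0],[0,0,0],-1],[[0.2,-0.02,0],[0,0,0],-1],[[0,0,0],[0,0,0],-1],[[-0.27,0.027,0.02],[-0.03,-0.3,0],-1],[[-0.27,0.027,0.02],[-0.03,-0.3,0],-1],[[-0.27,0.027,0.02],[-0.03,-0.3,0],-1]]'
python3 -m pendant '[[[-0.24,0.024,0.05],[-0.03,-0.3,0],-1],[[-0.24,0.024,0.1],[-0.03,-0.3,0],-1],[[-0.24,0.024,0.1],[-0.03,-0.3,0],-1],[[-0.24,0.024,0.1],[-0.03,-0.3,0],-1],[[-0.2,0.02,0.1],[-0.03,-0.3,0],-1],[[-0.2,0.02,0.1],[-0.03,-0.3,0],-1],[[-0.1,0.01,0.1],[-0.03,-0.3,0],-1],[[0,0,0.1],[0,0,0],-1],[[0,0,0],[0,0,0],-1],[[0,0,0],[0,0,0],-1]]'
python3 - <<'E'
from h import *
a=bot.capture("scene")[160:270,110:210];b=bot.capture("top")[180:320,360:460]
cv2.imwrite("pics/s5.png",np.hstack([cv2.resize(a,(400,440)),cv2.resize(b,(400,440))]))
o=bot.get_obs();print(o["tool_pos"],o["tcp_rot"],o["contact_force"])
E
```

```text
time: 8.73
tool_pos: [444.5, -288.1, 73.3]
tcp_rot: [3.141, -0.11, -0.096]
contact_force: [0.3, 0.3, -2.0]
grip_width: 20.1
finger_force: 30.0
time: 9.57
tool_pos: [401.0, -284.4, 96.3]
tcp_rot: [3.139, -0.362, -0.097]
contact_force: [-0.7, 0.3, -1.7]
grip_width: 20.0
finger_force: 30.0
[ 401.11702931 -284.09193789   95.96312441] [ 3.13991916 -0.36162996 -0.09606182] [ 0.59005518  0.1225106  -2.12471226]
```

View pics/s5.png

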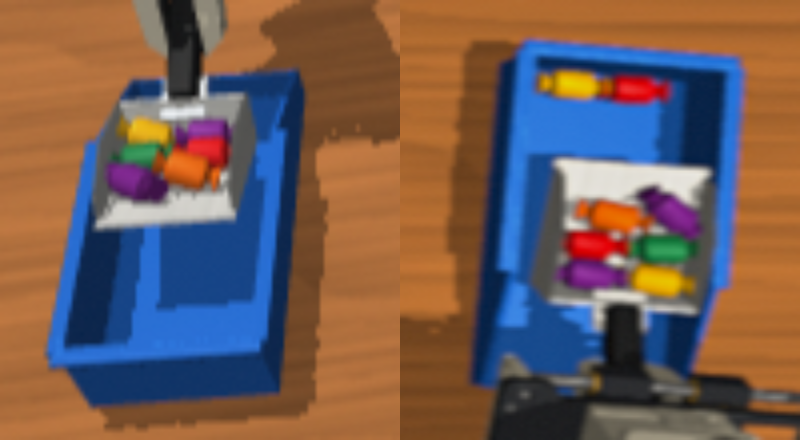

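Six sweets lie well back in the tilted scoop; one yellow and one red remain at the back of the bin. Next I lift and carry them to the hopper.

```bash
python3 -m pendant '[[[0,0,0.3],[0,0,0],-1],[[0,0,0.5],[0,0,0],-1],[[0,0,0.6],[0,0,0],-1],[[0,0,0.6],[0,0,0],-1],[[0,0,0.6],[0,0,0],-1],[[0,0,0.6],[0,0,0],-1],[[0,0,0.6],[0,0,0],-1],[[0,0,0.6],[0,0,0],-1],[[0,0,0.6],[0,0,0],-1],[[0,0,0.5],[0,0,0],-1]]'
python3 -m pendant '[[[-0.02,0.2,0],[0,0,0.11],-1],[[-0.02,0.4,0],[0,0,0.11],-1],[[-0.02,0.5,0],[0,0,0.11],-1],[[-0.02,0.6,0],[0,0,0.11],-1],[[-0.02,0.6,0],[0,0,0.11],-1],[[-0.02,0.6,0],[0,0,0.11],-1],[[-0.02,0.6,0],[0,0,0.11],-1],[[-0.02,0.6,0],[0,0,0.11],-1],[[-0.02,0.6,0],[0,0,0.11],-1],[[-0.02,0.6,0],[0,0,0.11],-1]]'
python3 -m pendant '[[[-0.02,0.6,0],[0,0,0.11],-1],[[-0.02,0.6,0],[0,0,0.11],-1],[[-0.02,0.6,0],[0,0,0.11],-1],[[-0.02,0.6,0],[0,0,0.11],-1],[[-0.02,0.6,0],[0,0,0.11],-1],[[-0.02,0.6,0],[0,0,0.11],-1],[[-0.02,0.6,0],[0,0,0.11],-1],[[-0.02,0.6,0],[0,0,0.11],-1],[[-0.02,0.6,0],[0,0,0.11],-1],[[-0.02,0.6,0],[0,0,0.11],-1]]'
python3 -m pendant '[[[-0.02,0.6,0],[0,0,0.11],-1],[[-0.02,0.6,0],[0,0,0.11],-1],[[-0.02,0.6,0],[0,0,0.11],-1],[[-0.02,0.6,0],[0,0,0.11],-1],[[-0.02,0.6,0],[0,0,0.11],-1],[[-0.02,0.6,0],[0,0,0.11],-1],[[-0.02,0.5,0],[0,0,0.11],-1],[[-0.02,0.4,0],[0,0,0.11],-1],[[-0.02,0.3,0],[0,0,0.11],-1],[[-0.02,0.17,0],[0,0,0.11],-1]]'
python3 - <<'E'
from h import *
a=bot.capture("scene")[100:240,230:440];b=bot.capture("top")[180:320,80:290]
cv2.imwrite("pics/s6.png",np.hstack([cv2.resize(a,(400,267)),cv2.resize(b,(400,267))]))
o=bot.get_obs();print(o["tool_pos"],o["tcp_rot"],o["contact_force"],o["moment"])
E
```

```text
time: 10.5
tool_pos: [400.8, -283.8, 262.0]
tcp_rot: [3.14, -0.361, -0.096]
contact_force: [0.4, -0.6, -2.2]
grip_width: 20.4
finger_force: 30.0
time: 11.33
tool_pos: [393.2, -122.2, 259.2]
tcp_rot: [-3.14, -0.359, 0.036]
contact_force: [0.2, -0.6, -1.7]
grip_width: 19.8
finger_force: 30.0
time: 12.17
tool_pos: [386.5, 57.1, 259.2]
tcp_rot: [-3.141, -0.359, 0.169]
contact_force: [0.0, -0.7, -1.5]
grip_width: 20.2
finger_force: 30.0
time: 13.0
tool_pos: [380.9, 205.3, 259.6]
tcp_rot: [3.141, -0.359, 0.302]
contact_force: [-0.7, 0.9, -1.7]
grip_width: 20.0
finger_force: 30.0
[381.52581963 204.74499841 260.06362616] [ 3.14071098 -0.36007254  0.30110609] [ 0.2682817  -0.19327368 -2.36407042] [-0.17520583  0.52329021  0.06585109]
```

View pics/s6.png

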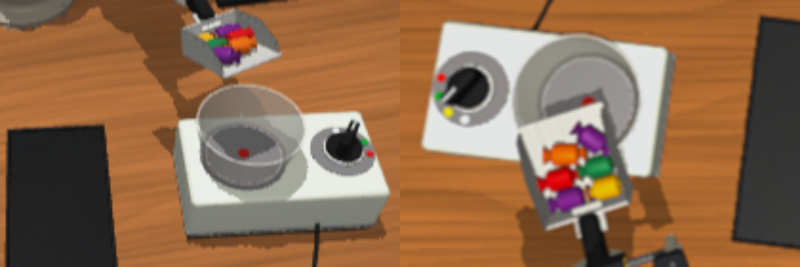

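Six sweets are still aboard, with the nose over the hopper's near half. Next I pour by pitching nose-down while following forward.

```bash
python3 -m pendant '[[[0.055,0.017,0],[-0.111,0.358,0],-1],[[0.055,0.017,0],[-0.111,0.358,0],-1],[[0.055,0.017,0],[-0.111,0.358,0],-1],[[0.055,0.017,0],[-0.111,0.358,0],-1],[[0.055,0.017,0],[-0.111,0.358,0],-1],[[0.055,0.017,0],[-0.111,0.358,0],-1],[[0.055,0.017,0],[-0.111,0.358,0],-1],[[0.055,0.017,0],[-0.111,0.358,0],-1],[[0.14,0.043,0.09],[-0.123,0.398,0],-1],[[0.14,0.043,0.09],[-0.123,0.398,0],-1]]'
python3 -m pendant '[[[0.15,0.046,0.09],[-0.123,0.398,0],-1],[[0.15,0.046,0.09],[-0.123,0.398,0],-1],[[0.16,0.05,0.09],[-0.123,0.398,0],-1],[[0.16,0.05,0.09],[-0.123,0.398,0],-1],[[0.17,0.053,0.09],[-0.123,0.398,0],-1],[[0.18,0.056,0.09],[-0.123,0.398,0],-1],[[0.19,0.059,0.09],[-0.123,0.398,0],-1],[[0.2,0.062,0.1],[-0.123,0.398,0],-1],[[0.2,0.062,0.1],[-0.123,0.398,0],-1],[[0.2,0.062,0.1],[-0.123,0.398,0],-1]]'
python3 -m pendant '[[[0.2,0.062,0.1],[-0.123,0.398,0],-1],[[0.2,0.062,0.1],[-0.123,0.398,0],-1],[[0,0,0],[0,0,0],-1],[[0,0,0],[0,0,0],-1],[[0,0,0],[0,0,0],-1],[[0,0,0],[0,0,0],-1],[[0,0,0],[0,0,0],-1],[[0,0,0],[0,0,0],-1],[[0,0,0],[0,0,0],-1],[[0,0,0],[0,0,0],-1]]'
python3 - <<'E'
from h import *
a=bot.capture("scene")[90:240,270:450];b=bot.capture("top")[160:320,80:290]
cv2.imwrite("pics/s7.png",np.hstack([cv2.resize(a,(400,333)),cv2.resize(b,(400,333))]))
E
```

```text
time: 13.93
tool_pos: [404.2, 210.2, 266.2]
tcp_rot: [3.14, 0.101, 0.298]
contact_force: [0.6, 0.6, -2.2]
grip_width: 19.8
finger_force: 30.0
time: 14.77
tool_pos: [457.7, 226.7, 294.0]
tcp_rot: [3.14, 0.599, 0.298]
contact_force: [-0.7, -0.8, -1.5]
grip_width: 20.0
finger_force: 30.0
time: 15.6
tool_pos: [468.8, 231.0, 300.5]
tcp_rot: [3.139, 0.697, 0.299]
contact_force: [-0.3, 0.3, -1.6]
grip_width: 19.9
finger_force: 30.0
```

View pics/s7.png

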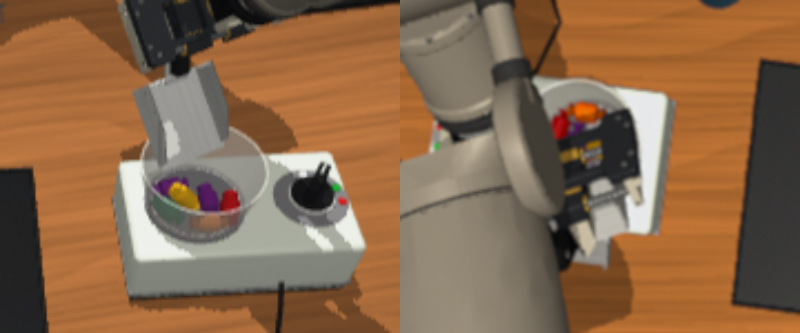

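The hopper holds the sweets (crop 160..240, 190..215) and the pan is empty. That was my tenth picture, so from here I check by numbers. Next I level the scoop by the reverse path.

```bash
python3 -m pendant '[[[-0.2,-0.062,0.1],[0.144,-0.464,0],-1],[[-0.2,-0.062,0.1],[0.144,-0.464,0],-1],[[-0.2,-0.062,0.1],[0.144,-0.464,0],-1],[[-0.2,-0.062,0.1],[0.144,-0.464,0],-1],[[-0.2,-0.062,0.1],[0.144,-0.464,0],-1],[[-0.2,-0.062,0.1],[0.144,-0.464,0],-1],[[-0.2,-0.062,0.1],[0.144,-0.464,0],-1],[[-0.2,-0.062,0.1],[0.144,-0.464,0],-1],[[-0.2,-0.062,0.1],[0.144,-0.464,0],-1],[[-0.2,-0.062,0.1],[0.144,-0.464,0],-1]]'
python3 -m pendant '[[[-0.2,-0.062,0],[0.144,-0.464,0],-1],[[-0.2,-0.062,0],[0.144,-0.464,0],-1],[[0,-0.3,0],[0,0,-0.25],-1],[[0,-0.5,0],[0,0,-0.25],-1],[[0,-0.5,0],[0,0,-0.25],-1],[[0,-0.5,0],[0,0,-0.25],-1],[[0,-0.5,0],[0,0,-0.25],-1],[[0,-0.5,0],[0,0,-0.25],-1],[[0,-0.5,0],[0,0,-0.25],-1],[[0,-0.5,0],[0,0,-0.25],-1]]'
python3 - <<'E'
from h import *
o=bot.get_obs();print(o["tool_pos"],o["tcp_rot"])
im=bot.capture("top");cv2.imwrite("pics/t8.png",im)
h=cv2.cvtColor(im,cv2.COLOR_BGR2HSV)
for nm,box in(("hopper",(140,195,210,265)),("bin",(380,190,450,310)),("rest",(215,180,375,330))):
    x0,y0,x1,y1=box
    print(nm,[(c,int(cv2.inRange(h[y0:y1,x0:x1],lo,hi).sum()/255)) for c,lo,hi in(("red",(172,150,90),(180,255,255)),("yel",(21,180,120),(32,255,255)),("pur",(135,90,60),(165,255,255)),("gre",(55,120,50),(85,255,255)),("ora",(9,210,190),(18,255,255)))])
E
```

```text
time: 16.53
tool_pos: [408.4, 212.2, 330.5]
tcp_rot: [3.141, 0.112, 0.299]
contact_force: [-0.5, -0.5, -1.8]
grip_width: 20.0
finger_force: 30.0
time: 17.37
tool_pos: [396.9, 93.5, 330.1]
tcp_rot: [3.141, 0.0, 0.057]
contact_force: [0.3, -0.1, -2.4]
grip_width: 19.4
finger_force: 30.0
[396.87905057  93.5015148  330.09842653] [3.14058502e+00 1.82219651e-04 5.66177325e-02]
hopper [('red', 45), ('yel', 126), ('pur', 280), ('gre', 105), ('ora', 93)]
bin [('red', 56), ('yel', 81), ('pur', 21), ('gre', 0), ('ora', 0)]
rest [('red', 0), ('yel', 0), ('pur', 0), ('gre', 0), ('ora', 0)]
```

```bash
python3 -m pendant '[[[0.239,-0.315,-0.43],[0,0,-0.223],-1],[[0.239,-0.315,-0.43],[0,0,-0.223],-1],[[0.239,-0.315,-0.43],[0,0,-0.223],-1],[[0.239,-0.315,-0.43],[0,0,-0.223],-1],[[0.239,-0.315,-0.43],[0,0,-0.223],-1],[[0.239,-0.315,-0.43],[0,0,-0.223],-1],[[0.239,-0.315,-0.43],[0,0,-0.223],-1],[[0.239,-0.315,-0.43],[0,0,-0.223],-1],[[0.239,-0.315,-0.43],[0,0,-0.223],-1],[[0.239,-0.315,-0.43],[0,0,-0.223],-1]]'
python3 -m pendant '[[[0,0,-0.5],[0,0,0],-1],[[0,0,-0.6],[0,0,0],-1],[[0,0,-0.6],[0,0,0],-1],[[0,0,-0.6],[0,0,0],-1],[[0,0,-0.6],[0,0,0],-1],[[0,0,-0.5],[0,0,0],-1],[[0,0,-0.4],[0,0,0],-1],[[0,0,-0.2],[0,0,0],-1],[[0,0,-0.1],[0,0,0],-1],[[0,0,0],[0,0,0],-1]]'
```

```text
time: 18.25
tool_pos: [469.0, -0.5, 200.3]
tcp_rot: [3.141, 0.0, -0.21]
contact_force: [-0.3, 0.2, -1.1]
grip_width: 19.4
finger_force: 30.0
time: 19.08
tool_pos: [468.6, 0.1, 77.7]
tcp_rot: [3.141, -0.0, -0.209]
contact_force: [0.4, 0.9, -1.6]
grip_width: 19.9
finger_force: 30.0
```

```bash
python3 -m pendant '[[[0,0,-0.06],[0,0,0],-1],[[0,0,-0.06],[0,0,0],-1],[[0,0,-0.05],[0,0,0],-1],[[0,0,-0.04],[0,0,0],-1],[[0,0,0],[0,0,0],-1],[[0,0,0],[0,0,0],-0.4],[[0,0,0],[0,0,0],-0.2],[[0,0,0],[0,0,0],0.2],[[0,0,0],[0,0,0],0.2],[[0,0,0],[0,0,0],0.2]]'
python3 -m pendant '[[[0,0,0],[0,0,0],0.2],[[0,0,0.1],[0,0,0],0.2],[[0,0,0.4],[0,0,0],0.2],[[0,0,0.6],[0,0,0],0.2],[[0,0,0.8],[0,0,0],0.2],[[0,0,0.8],[0,0,0],0.2],[[0,0,0.8],[0,0,0],0.2],[[0,0,0.8],[0,0,0],0.2],[[0,0,0.8],[0,0,0],0.2],[[0,0,0.8],[0,0,0],0.2]]'
python3 - <<'E'
from h import *
im=bot.capture("scene");cv2.imwrite("pics/s9.png",im);o=bot.get_obs();print(o["tool_pos"])
for f,i in(("0",cv2.imread("pics/scene0.png")),("now",im)):
    box=(235,185,290,250)
    for b in blob("scene",i,(0,0,120),(180,60,255),box,5,60):print(f,b[0].round(1),b[1],rect("scene",b,box,6)[0].round(0).tolist())
# dial dots / bar in top picture after pour
t=cv2.imread("pics/t8.png");h=cv2.cvtColor(t,cv2.COLOR_BGR2HSV)
for nm,lo,hi in(("gre",(40,80,40),(85,255,255)),("yel",(21,120,120),(35,255,255)),("red",(172,120,90),(180,255,255))):
    for b in blob("top",t,lo,hi,(90,195,138,255),95,3):print(nm,b[0].round(1),b[1],ray("top",*b[0],95).round(0))
x0,y0,x1,y1=98,208,136,246
for b in blob("top",t,(0,0,0),(180,255,50),(x0,y0,x1,y1),137,20):
    w=rect("top",b,(x0,y0,x1,y1),130)[1];print("bar",b[0].round(1),b[1],np.round(w[0],1),np.round(w[1],1),w[2])
for b in blob("top",t,(0,0,190),(180,60,255),(98,215,125,240),137,2):
    p=np.argwhere(b[2])[:,::-1]+[98,215];print("white",b[0].round(1),b[1],p.min(0),p.max(0))
E
```

```text
time: 19.92
tool_pos: [468.8, 0.1, 72.0]
tcp_rot: [3.141, -0.002, -0.208]
contact_force: [-0.2, 0.0, -0.3]
grip_width: 48.3
finger_force: 0.0
time: 20.75
tool_pos: [468.3, 0.2, 250.3]
tcp_rot: [3.141, -0.002, -0.208]
contact_force: [0.5, 0.4, -0.2]
grip_width: 54.9
finger_force: 0.0
[ 4.70507338e+02 -8.80121820e-02  2.54953051e+02]
0 [259.8 196.7] 112 [[246.0, 190.0], [274.0, 190.0], [274.0, 201.0], [246.0, 201.0]]
0 [258.9 218.1] 883 [[242.0, 232.0], [243.0, 202.0], [275.0, 204.0], [274.0, 233.0]]
now [260.6 197.3] 76 [[254.0, 201.0], [254.0, 190.0], [273.0, 190.0], [273.0, 201.0]]
now [258.5 218.2] 877 [[242.0, 203.0], [274.0, 203.0], [274.0, 232.0], [242.0, 232.0]]
gre [ 99.8 229.9] 17 [565. 440.]
yel [105.  238.2] 19 [546. 427.]
bar [115.4 225.6] 317 [572.5 392.1] [42.4 44.7] 0.01812746189534664
white [ 99.3 215.3] 3 [ 99 215] [100 216]
white [ 98.6 237.6] 9 [ 98 235] [100 239]
white [115.5 238. ] 4 [114 238] [117 238]
```

The scoop lies exactly where it began (pan centroid within 0.5 px). The dial's axis is near (573.5, 400.5) with the pointer at yellow. Next I go over the dial, with the bar gripped at yaw 2.42.

```bash
python3 -m pendant '[[[0.116,0.445,0],[0,0,0.73],0.2],[[0.116,0.445,0],[0,0,0.73],0.2],[[0.116,0.445,0],[0,0,0.73],0.2],[[0.116,0.445,0],[0,0,0.73],0.2],[[0.116,0.445,0],[0,0,0.73],0.2],[[0.116,0.445,0],[0,0,0.73],0.2],[[0.116,0.445,0],[0,0,0.73],0.2],[[0.116,0.445,0],[0,0,0.73],0.2],[[0.116,0.445,0],[0,0,0.73],0.2],[[0.116,0.445,0],[0,0,0.73],0.2]]'
python3 -m pendant '[[[0.116,0.445,0],[0,0,0.73],0.2],[[0.116,0.445,0],[0,0,0.73],0.2],[[0.116,0.445,0],[0,0,0.73],0.2],[[0.116,0.445,0],[0,0,0.73],0.2],[[0.116,0.445,0],[0,0,0.73],0.2],[[0.116,0.445,0],[0,0,0.73],0.2],[[0.116,0.445,0],[0,0,0.73],0.2],[[0.116,0.445,0],[0,0,0.73],0.2],[[0.116,0.445,0],[0,0,0.73],0.2],[[0.116,0.445,0],[0,0,0.73],0.2]]'
python3 -m pendant '[[[0.116,0.445,0],[0,0,0.73],0.2],[[0.116,0.445,0],[0,0,0.73],0.2],[[0.116,0.445,0],[0,0,0.73],0.2],[[0.116,0.445,0],[0,0,0.73],0.2],[[0.116,0.445,0],[0,0,0.73],0.2],[[0.116,0.445,0],[0,0,0.73],0.2],[[0.116,0.445,0],[0,0,0.73],0.2],[[0.116,0.445,0],[0,0,0.73],0.2],[[0.116,0.445,0],[0,0,0.73],0.2],[[0.116,0.445,0],[0,0,0.73],0.2]]'
python3 -m pendant '[[[0,0,0],[0,0,0],0.2],[[0,0,0],[0,0,0],0.2],[[0,0,0],[0,0,0],0.2],[[0,0,0],[0,0,0],0.2],[[0,0,0],[0,0,0],0.2],[[0,0,0],[0,0,0],0.2],[[0,0,0],[0,0,0],0.2],[[0,0,0],[0,0,0],0.2],[[0,0,0],[0,0,0],0.2],[[0,0,0],[0,0,0],0.2]]'
python3 - <<'E'
from h import *
# verify pointer in the unobstructed first top image: expected pointer-tip pixels per stop
im=cv2.imread("pics/t8.png");g=cv2.cvtColor(im,cv2.COLOR_BGR2GRAY)
for a in(0,.6,1.2):
    d=np.pi-.12-a
    pts=[proj("top",[573.5+r*np.cos(d),400.5+r*np.sin(d),137]) for r in(8,12,16,20,24)]
    print(a,[int(g[int(round(v)),int(round(u))]) for u,v in pts],pts[-1].round(1))
E
```

```text
time: 21.63
tool_pos: [503.4, 134.3, 248.8]
tcp_rot: [3.141, -0.002, 0.672]
contact_force: [-0.1, -0.1, -0.8]
grip_width: 55.1
finger_force: 0.0
time: 22.47
tool_pos: [538.2, 267.8, 248.7]
tcp_rot: [3.141, -0.002, 1.548]
contact_force: [0.1, -0.6, -0.0]
grip_width: 54.7
finger_force: 0.0
time: 23.3
tool_pos: [573.0, 401.2, 248.6]
tcp_rot: [3.141, -0.002, 2.424]
contact_force: [0.3, -0.7, 0.7]
grip_width: 54.7
finger_force: 0.0
time: 24.13
tool_pos: [573.0, 400.6, 248.8]
tcp_rot: [3.141, -0.002, 2.42]
contact_force: [0.2, -0.6, -0.6]
grip_width: 55.3
finger_force: 0.0
0 [56, 14, 10, 47, 149] [108.2 235.5]
0.6 [178, 170, 173, 126, 147] [102.4 232.9]
1.2 [85, 41, 99, 130, 133] [ 99.3 227.4]
```

The white pointer matches the yellow stop, so I descend, grip and turn −0.6 rad.

```bash
python3 -m pendant '[[[0,0,-0.5],[0,0,0],0.2],[[0,0,-0.6],[0,0,0],0.2],[[0,0,-0.6],[0,0,0],0.2],[[0,0,-0.6],[0,0,0],0.2],[[0,0,-0.5],[0,0,0],0.2],[[0,0,-0.4],[0,0,0],0.2],[[0,0,-0.3],[0,0,0],0.2],[[0,0,-0.2],[0,0,0],0.2],[[0,0,-0.17],[0,0,0],0.2],[[0,0,0],[0,0,0],0.2]]'
python3 -m pendant '[[[0,0,0],[0,0,0],-0.2],[[0,0,0],[0,0,0],-0.5],[[0,0,0],[0,0,0],-1],[[0,0,0],[0,0,0],-1],[[0,0,0],[0,0,0],-1],[[0,0,0],[0,0,0],-1],[[0,0,0],[0,0,0],-1],[[0,0,0],[0,0,0],-1],[[0,0,0],[0,0,0],-1],[[0,0,0],[0,0,0],-1]]'
```

```text
time: 24.97
tool_pos: [572.9, 400.5, 132.0]
tcp_rot: [-3.142, -0.002, 2.42]
contact_force: [-0.3, 0.3, -0.4]
grip_width: 55.2
finger_force: 0.0
time: 25.8
tool_pos: [573.5, 401.2, 133.0]
tcp_rot: [3.139, -0.001, 2.42]
contact_force: [2.5, 3.3, -1.7]
grip_width: 13.8
finger_force: 30.0
```

```bash
python3 -m pendant '[[[0,0,0],[0,0,-0.62],-1],[[0,0,0],[0,0,-0.62],-1],[[0,0,0],[0,0,-0.62],-1],[[0,0,0],[0,0,-0.62],-1],[[0,0,0],[0,0,-0.62],-1],[[0,0,0],[0,0,-0.62],-1],[[0,0,0],[0,0,-0.62],-1],[[0,0,0],[0,0,-0.66],-1],[[0,0,0],[0,0,0],-1],[[0,0,0],[0,0,0],-1]]'
python3 -m pendant '[[[0,0,0],[0,0,0],-1],[[0,0,0],[0,0,0],-0.4],[[0,0,0],[0,0,0],0],[[0,0,0],[0,0,0],0.1],[[0,0,0],[0,0,0],0.1],[[0,0,0],[0,0,0],0.1],[[0,0,0],[0,0,0],0.1],[[0,0,0],[0,0,0],0.1],[[0,0,0],[0,0,0],0.1],[[0,0,0],[0,0,0],0.1]]'
python3 -m pendant '[[[0,0,0.2],[0,0,0],0.1],[[0,0,0.5],[0,0,0],0.1],[[0,0,0.7],[0,0,0],0.1],[[0,0,0.7],[0,0,0],0.1],[[0,0,0.7],[0,0,0],0.1],[[0,0,0.7],[0,0,0],0.1],[[0,0,0.7],[0,0,0],0.1],[[0,0,0.7],[0,0,0],0.1],[[0,0,0.4],[0,0,0],0.1],[[0,0,0],[0,0,0],0.1]]'
python3 -m pendant '[[[-0.6,-0.9,0],[0,0,0],0.1],[[-0.6,-0.9,0],[0,0,0],0.1],[[-0.6,-0.9,0],[0,0,0],0.1],[[-0.6,-0.9,0],[0,0,0],0.1],[[-0.6,-0.9,0],[0,0,0],0.1],[[-0.6,-0.9,0],[0,0,0],0.1],[[-0.6,-0.9,0],[0,0,0],0.1],[[-0.6,-0.9,0],[0,0,0],0.1],[[0,0,0],[0,0,0],0.1],[[0,0,0],[0,0,0],0.1]]'
python3 - <<'E'
from h import *
im=bot.capture("top");cv2.imwrite("pics/t10.png",im);g=cv2.cvtColor(im,cv2.COLOR_BGR2GRAY)
for a in(.6,1.2,1.8):
    d=np.pi-.12-a
    pts=[proj("top",[573.5+r*np.cos(d),400.5+r*np.sin(d),137]) for r in(8,12,16,20)]
    print(a,[int(g[int(round(v)),int(round(u))]) for u,v in pts])
h=cv2.cvtColor(im,cv2.COLOR_BGR2HSV)
for nm,box in(("hopper",(140,195,210,265)),("bin",(380,190,450,310)),("rest",(215,200,375,330))):
    x0,y0,x1,y1=box
    print(nm,[(c,int(cv2.inRange(h[y0:y1,x0:x1],lo,hi).sum()/255)) for c,lo,hi in(("red",(172,150,90),(180,255,255)),("yel",(21,180,120),(32,255,255)),("pur",(135,90,60),(165,255,255)),("gre",(55,120,50),(85,255,255)),("ora",(9,210,190),(18,255,255)))])
s=bot.capture("scene");box=(235,185,290,250)
for b in blob("scene",s,(0,0,120),(180,60,255),box,5,60):print(b[0].round(1),b[1])
E
```

```text
time: 26.63
tool_pos: [573.4, 401.1, 133.0]
tcp_rot: [3.139, -0.003, 1.822]
contact_force: [3.5, 4.9, -1.5]
grip_width: 13.9
finger_force: 30.0
time: 27.47
tool_pos: [573.0, 400.6, 132.7]
tcp_rot: [3.141, -0.002, 1.82]
contact_force: [-0.3, 0.7, -0.1]
grip_width: 50.8
finger_force: 0.0
time: 28.3
tool_pos: [573.9, 401.1, 296.1]
tcp_rot: [3.134, -0.003, 1.82]
contact_force: [-0.2, 1.2, 0.4]
grip_width: 50.0
finger_force: 0.0
time: 29.13
tool_pos: [428.3, 183.7, 291.7]
tcp_rot: [3.141, -0.002, 1.818]
contact_force: [-0.4, 0.7, -0.5]
grip_width: 50.4
finger_force: 0.0
0.6 [64, 9, 45, 140]
1.2 [156, 183, 136, 180]
1.8 [102, 39, 109, 106]
hopper [('red', 51), ('yel', 118), ('pur', 184), ('gre', 107), ('ora', 93)]
bin [('red', 63), ('yel', 82), ('pur', 22), ('gre', 0), ('ora', 0)]
rest [('red', 0), ('yel', 0), ('pur', 0), ('gre', 0), ('ora', 0)]
[258.7 196.9] 115
[258.5 218.1] 879
```

The pointer is at green, the hopper still holds the sweets, and the scoop lies on its tray, so I hand the job in.

```bash
python3 -c "
from plant import bot
print(bot.close_job())"
```

```text
the job is handed in; nothing more can be done
None
```

I handed the job in at about 29 s: six sweets went into the hopper and two stayed in the bin, the scoop is back flat on its tray, and the dial is at green. The final camera checks agreed, but no verdict was returned.

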